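Drift a mounting plate into line on a linear axis and fit its bolts

TASK

The mounting plate and the spacer hidden beneath it lie loose and out of line in the carriage pocket of the linear axis. Push the tapered drift pin fully home through the middle hole so that it draws both parts into line with the carriage, then, with the drift left standing there, fit a knurled bolt fully home in each of the two outer holes. Leave the other things on the bench where they are.

Things in the scene. Friction and masses are not known exactly. Their poses are not given: they have to be found in the camera images.
- axis: Aluminium linear axis fixed to the bench, 400 mm long, with a square end block and grey motor at its +y end. Origin on the bench under the middle of its carriage; x across, y along it towards the motor, z up. Carriage 90 mm (x) by 161 mm (y), its rim 72 mm high, with three blind holes in its pocket's floor: 13 mm diameter, 24 mm deep, 1 mm chamfer, at x = 0, y = -45, 0, +45 mm.
- pocket (a point): Middle of the carriage's pocket at rim height, axes as axis. All its metal is lightly oiled (friction about 0.2). The pocket is 61.5 mm (x) by 145 mm (y) and 14 mm deep. In it lie the spacer and, on that, the mounting plate. Both slide under 1 to 3 N along y until they meet the pocket's ends (7.5 mm each way from the middle) and have 0.75 mm play each way in x.
- pocket_floor (a point): Middle of the pocket's floor. On it lies the spacer: a loose dark steel plate of 60 x 130 x 8 mm, 0.2 kg, with the same three 13 mm through holes as the mounting plate that covers it. It is shifted along y by 5.5 to 6.8 mm, which way is not reported; it has to be felt through the holes.
- seat_mid (a point): Centre of the mouth of the carriage's middle hole, in the pocket floor (58 mm above the bench), where the drift goes. A pin is fully home when its shoulder stands 16 mm above this (spacer 8 mm + plate 8 mm). Axes as axis.
- seat_right (a point): The same for the carriage's outer hole at y = -45 mm of the axis, where a bolt goes.
- seat_left (a point): The same for the carriage's outer hole at y = +45 mm of the axis (towards the motor), where a bolt goes.
- plate: Aluminium mounting plate, 60 mm (x) by 130 mm (y) by 8 mm, 0.2 kg, loose on the spacer; its top is 2 mm above the pocket's rim. Three 13 mm through holes, 1 mm chamfer on top, at x = 0, y = -45, 0, +45 mm; the dark dots are only marks. Origin at the centre of its underside, z up. It starts shifted along y by up to 7 mm from the carriage's holes.
- drift: Steel drift pin, the slim-handled pin in the stand, 0.09 kg, handle up. Origin on its centre line in the plane of its shoulder (underside of the collar), z up. Collar 22 mm diameter, z = 0 to 5 mm; round handle 16 mm diameter, z = 5 to 38 mm. Shank 11.4 mm diameter from z = 0 to -16 mm, then a taper to a blunt tip, 5 mm diameter, at z = -38 mm.
- bolt_1: Steel bolt with a stout knurled round head, no thread, 0.12 kg, standing head up. Origin on its centre line in the plane of the head's underside; z up. Head 23 mm diameter, z = 0 to 30 mm; shank 10 mm diameter down to z = -29 mm, then a short nose of 7 mm end diameter at z = -32 mm. Either bolt may go in either outer hole.
- bolt_2: A second bolt, the same as bolt_1.
- stand: Grey plastic block fixed to the bench, 60 mm (x) by 180 mm (y), 45 mm high, with three 13 mm holes, 42 mm deep, at y = -55, 0 and +55 mm, holding the drift and the two bolts in any order, shoulders resting on its top. Origin at the centre of its underside.
- coupling: Bystander: aluminium shaft coupling, a ring of 36 mm diameter and 24 mm height, resting on the axis's rail between carriage and motor. Origin at the centre of its underside.
- screwdriver: Bystander: screwdriver lying on the bench near the robot.
- wrench: Bystander: wrench lying on the far side of the bench.
- mouse: Bystander: black computer mouse, 105 x 62 x 26 mm.
- grease_can: Bystander: small jar with black cap, 52 mm diameter, 75 mm high.
- carton: Bystander: cardboard carton, 90 x 130 x 50 mm.
- parts_tray: Bystander: clear plastic divided tray, 120 x 160 x 35 mm.
Not all that is in view belongs to the job. Leave any pink look-alike of the bolt_2 alone.

How it is judged:
By the outcome, as a careful person would: the job done as asked, in the order asked, and still so for the second after the job is handed in, with the robot touching nothing.
It also fails if it takes over 72 s, if anything falls off the work surface, if the arm or the gripper's body presses on something with over 40 N, if the wrist force passes 120 N, or if a joint passes its speed limit or range.

ROBOT

A 6-joint arm with a two-finger parallel gripper is mounted at the origin on the work surface. World frame = base frame: x ahead of the robot, y to its left, z up, the work surface at z = 0. Lengths are in mm, angles in rad, forces in N, time in s.
With the tool pointing down it reaches from about 300 to 775 mm from the base axis. Payload 14.6 kg.
Tool frame: the origin (TCP) lies between the finger pads; the fingertips stand 19 mm ahead of it and the grasp point (between the pads) is the TCP; z points along the fingers, y is the line along which they close (so a half turn about z gives the same grasp; the last joint's range is limited). The gripper opens to 94 mm and grips with 3 to 60 N. Pads are 16 mm wide; open, the fingers measure 119 mm over their backs; the gripper's body (75 mm by 177 mm) begins 78 mm behind the grasp point.
Start: joints at [1.119, 0.3, 1.521, -0, 1.321, -0.067], TCP at [206.452, 509.771, 224.446] pointing down, gripper open.
Joint ranges: [-3.03, 3.03], [-0.79, 2.21], [0.23, 2.52], [-1.04, 4.18], [0, 3.07], [-2.55, 2.55]. Speed limits (rad/s): [2.22, 2.22, 2.57, 3.14, 3.14, 3.14].

INTERFACE

Orientations are given as [roll, pitch, yaw] about the fixed x, y, z axes, in that order (R = Rz(yaw) Ry(pitch) Rx(roll)).
In Python, from cell import monitor, imaging, job, find_in, trace gives the robot as it stands. The module is installed in compiled form; this text tells all that it offers.
- The arm moves only by the tool arm_command, never from a script. Its argument "steps" is a list of rows, each a list of 5 numbers: the opening, from 0 (shut) to 1 (fully open), then the shift along the tool's x, y, z in mm, then the turn about the tool's z in degrees. In form: [[gripper, dx, dy, dz, turn], ...]. A call has 1 to 20 rows; each row is the pose to reach, as a shift and turn from the pose commanded when the call began, along the tool's axes at that moment; what a row does not reach only later rows make up. A row lasts 1/8 s, in which the tool goes at most 62.5 mm and 10.7 degrees, less where a joint would pass 70% of its speed; a pose out of reach is approached as far as the arm can. A call with a gripper value outside its range is refused whole. The fingers move at their own pace and stop on an object; "force" is the grip in N (left out, the last holds). Time passes only in rows, so rows that repeat a pose let the fingers close. It gives the time, the measured TCP pose, the force, the opening and the grip force at its end, in the units of the state.
- monitor.read_state(): the state, without advancing time (a new reading comes with each control period).
- imaging.camera(name): name is "side" or "top" or "wrist"; returns a dict with "img" (480x640x3 uint8, red, green, blue), "mtx" (3x3 intrinsics, pixels), "view" (4x4, takes a point from world to camera coordinates). Camera axes: x right, y down, z forward; pixel columns grow to the right and rows downward; lengths in mm; the calibration is good to about 2 mm. The wrist camera is an equidistant fisheye: a pixel r from the principal point sees the ray r / f radians off the axis. A picture is of the moment at which its call begins. There is no depth.
- job.sign_off(): hands the job in; it is judged then, once.
Trained networks look in a picture, given as the dict that the camera call returned (one of the last four; its "shot" number tells which), for a name from the list of things; names that differ only in an ending like _2 or _b are one class to them, and where a whole thing is asked for, a point or a joint stands for the part that bears it (a point fixed in the world has none). Each returns a list of dicts, best first, with "p" (0 to 1); they miss things now and then, are a little off and sometimes report something else, mostly with a low value. They report only what shows in the picture. A call takes as long as a camera call. They do not tell look-alikes from the thing itself.
- find_in(picture, target): "rect" ([centre column, centre row, width, height] in pixels, round what is visible of it).
- trace(picture, target): "region" (480x640 bool, what is visible of it) and "rect" ([centre column, centre row, width, height] in pixels, round what is visible of it).
The state is a dict: "clock": time; "joints": joint angles; "qd": joint speeds; "effort": joint torques, N m; "eef_pos": TCP position; "eef_rot": TCP orientation; "wrist_force": force on the tool from outside, world axes, zero at the start; "moment": the same for the moment, N m; "finger_gap": finger opening in mm; "finger_force": force on a finger pad.
Only numpy, scipy, OpenCV 4.12 (cv2) and the standard library are available. Lean on these libraries where they do the work, as an engineer would, in place of code of your own. Each camera call takes 0.05 s, during which the arm holds its last target. There are 200 camera calls.

## Working session

There is one attempt and no reset: what is moved stays moved. The work goes in short steps, Python scripts to look and compute and a tool call to move; the robot and the scene stay as the last step left them, time stands still between calls to the robot, and variables do not carry over. Pictures are saved under pics/ and viewed, at most 10 in all, crops included, and the job is handed in when it is done.

Besides the shell and the picture viewer there is one more tool, called after "Call:" by a JSON object that holds its "name" and its "arguments". arm_command: Moves the arm, as the interface text tells. Its arguments: {"type":"object","properties":{"steps":{"type":"array","items":{"type":"array","items":{"type":"number"}}},"force":{"type":"number"}},"required":["steps"]}

```bash
mkdir -p pics; cat > h.py <<'E'
import numpy as np, cv2
from cell import monitor, imaging, job, find_in, trace
def ray(c,u,v,fish=False):
    K=c["mtx"];V=np.array(c["view"]);x=(u-K[0][2])/K[0][0];y=(v-K[1][2])/K[1][1]
    if fish:
        r=np.hypot(x,y);s=np.sin(r)/r if r>1e-9 else 1;d=np.array([x*s,y*s,np.cos(r)])
    else: d=np.array([x,y,1.])
    R=V[:3,:3];return -R.T@V[:3,3],R.T@d
def onz(c,u,v,z,fish=False):
    o,d=ray(c,u,v,fish);return (o+d*(z-o[2])/d[2]).round(1)
def proj(c,p,fish=False):
    K=np.array(c["mtx"]);V=np.array(c["view"]);q=V[:3,:3]@np.array(p,float)+V[:3,3]
    if fish:
        h=np.hypot(q[0],q[1]);t=np.arctan2(h,q[2]);s=t/h if h>1e-9 else 1/q[2]
    else: s=1/q[2]
    return np.array([K[0,0]*q[0]*s+K[0,2],K[1,1]*q[1]*s+K[1,2]]).round(1)
def save(c,n,crop=None,k=1):
    im=c["img"][:,:,::-1]
    if crop: a,b,w,h=crop;im=im[b:b+h,a:a+w]
    cv2.imwrite(f"pics/{n}.png",cv2.resize(im,None,fx=k,fy=k,interpolation=cv2.INTER_CUBIC))
E
python3 - <<'E'
from h import *
ims=[]
for n in("top","side"):
    c=imaging.camera(n);ims.append(c["img"])
    save(c,n)
    for t in("axis","plate","drift","bolt_1","stand","coupling"):
        print(n,t,[(round(d["p"],2),np.round(d["rect"]).tolist()) for d in find_in(c,t)][:4])
    print(np.round(c["view"],3).tolist())
s=monitor.read_state();print(s)
E
```

```text
top axis [(0.96, [286.0, 212.0, 147.0, 69.0])]
top plate [(0.68, [314.0, 230.0, 43.0, 20.0]), (0.46, [312.0, 177.0, 47.0, 38.0])]
top drift [(0.38, [285.0, 211.0, 151.0, 68.0])]
top bolt_1 [(0.59, [419.0, 255.0, 7.0, 7.0]), (0.59, [403.0, 258.0, 9.0, 4.0]), (0.41, [404.0, 286.0, 10.0, 10.0]), (0.4, [371.0, 258.0, 11.0, 6.0])]
top stand [(0.74, [418.0, 256.0, 57.0, 30.0])]
top coupling [(0.39, [274.0, 231.0, 8.0, 12.0])]
[[-0.009, -1.0, -0.013, 59.131], [-0.999, 0.009, -0.045, 566.883], [0.045, 0.012, -0.999, 1456.858], [0.0, 0.0, 0.0, 1.0]]
side axis [(0.66, [318.0, 225.0, 92.0, 137.0]), (0.46, [352.0, 359.0, 76.0, 85.0])]
side plate [(0.97, [329.0, 232.0, 42.0, 39.0]), (0.65, [317.0, 224.0, 95.0, 139.0])]
side drift [(0.49, [365.0, 362.0, 13.0, 21.0])]
side bolt_1 [(0.72, [318.0, 301.0, 15.0, 26.0]), (0.68, [335.0, 322.0, 15.0, 16.0]), (0.64, [349.0, 343.0, 15.0, 17.0]), (0.64, [297.0, 346.0, 17.0, 24.0])]
side stand [(0.97, [353.0, 361.0, 79.0, 84.0])]
side coupling [(0.66, [309.0, 205.0, 13.0, 8.0]), (0.43, [354.0, 358.0, 78.0, 91.0])]
[[0.937, -0.35, -0.014, -517.507], [-0.239, -0.61, -0.756, 206.355], [0.256, 0.711, -0.655, 1055.602], [0.0, 0.0, 0.0, 1.0]]
{'clock': 0.7, 'joints': array([ 1.11941586e+00,  2.99884711e-01,  1.52100203e+00, -1.22208888e-05,
        1.32069264e+00, -6.65672706e-02]), 'qd': array([ 0.00078069, -0.00095355,  0.00026617, -0.0006927 , -0.00090948,
       -0.00068421]), 'effort': array([ 3.22170836e-04, -5.31557035e+01, -3.52883399e+01,  7.08727562e-02,
        2.11886654e-02, -1.06451664e-04]), 'eef_pos': array([206.44722563, 509.77425705, 224.45311246]), 'eef_rot': array([3.14158019e+00, 1.26975694e-05, 2.75678249e+00]), 'wrist_force': array([0.03944421, 0.35328404, 0.65442192]), 'moment': array([-0.04131867,  0.03558594, -0.02061129]), 'finger_force': 0.0, 'finger_gap': 93.9382564076809}
```

View pics/top.png

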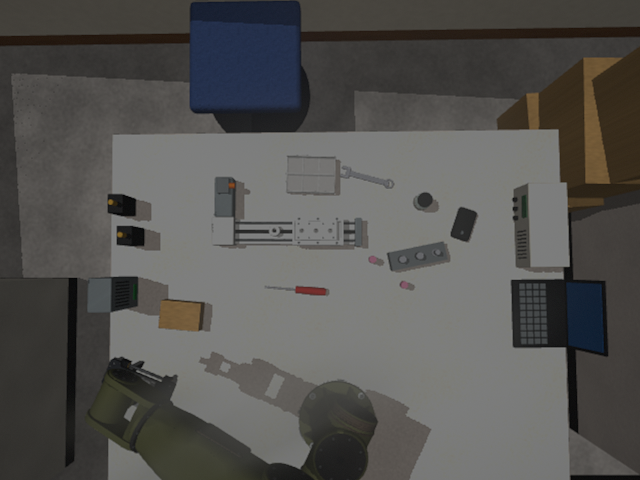

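View pics/side.png

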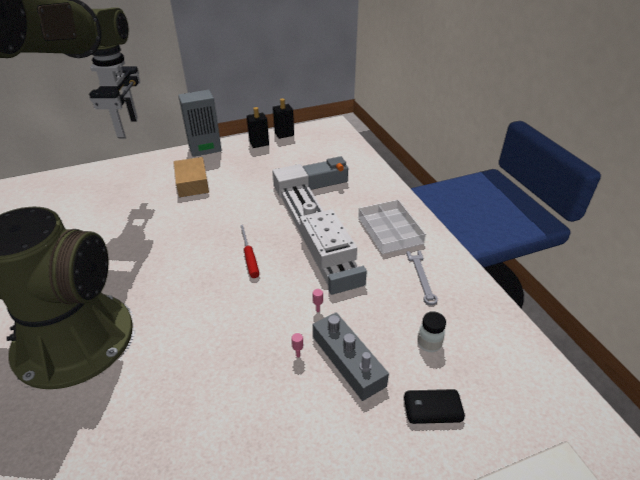

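Top view: axis is at (286,212), with the carriage around (316,231). The stand is at (418,256), with three pins at about (403,259), (420,256) and (437,252). The pink look-alikes are at (375,260) and (405,285) in the top view, and at (318,299) and (297,344) in the side view, so I leave those alone. In the side view the stand pins are at (334,325), (349,343) and (366,362), and the last one looks slimmest (probably the drift). An enlarged crop will confirm that.

```bash
python3 - <<'E'
from h import *
c=imaging.camera("side"); save(c,"side_c",(265,180,140,220),3)
im=cv2.imread("pics/side_c.png")[300:];
t=imaging.camera("top")
a=cv2.resize(c["img"][300:400,290:410,::-1],(480,400),interpolation=cv2.INTER_CUBIC)
b=cv2.resize(t["img"][205:275,285:460,::-1],(800,320),interpolation=cv2.INTER_CUBIC)
o=np.zeros((600,800,3),np.uint8);o[:270,:480]=a[60:330];o[275:595]=b;cv2.imwrite("pics/mix.png",o)
for n in("stand","axis","plate"):
    m=trace(t,n)[0];r=m["region"].astype(np.uint8)
    pts=np.argwhere(r)[:,::-1].astype(np.float32)
    print(n,m["p"],cv2.minAreaRect(pts))
for u,v in((403,259),(420,256),(437,252)): print("top",onz(t,u,v,75))
for u,v in((334,319),(349,337),(366,355)): print("side",onz(c,u,v,75))
print("plate",onz(t,316,231,74),onz(c,329,231,74))
print("end of rail", onz(t,360,233,40),onz(t,224,232,60))
E
```

```text
stand 0.73 ((416.3365478515625, 256.0630798339844), (18.811336517333984, 58.24888610839844), 78.36637115478516)
axis 0.77 ((286.26434326171875, 211.326416015625), (150.06201171875, 69.08023071289062), 0.6986943483352661)
plate 0.82 ((315.0, 231.5), (19.0, 40.0), 90.0)
top [ 515.3 -213.2   75. ]
top [ 524.3 -266.5   75. ]
top [ 536.3 -320.    75. ]
side [ 519.1 -213.8   75. ]
side [ 529.1 -266.1   75. ]
side [ 541.9 -316.2   75. ]
plate [606.1  59.2  74. ] [613.8  48.4  74. ]
end of rail [600.8 -82.3  40. ] [606.7 353.6  60. ]
```

View pics/mix.png

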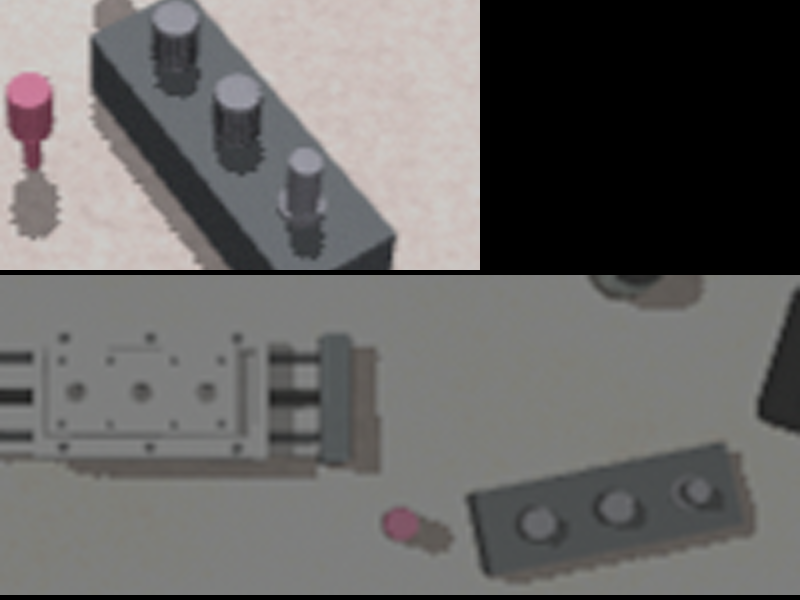

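The enlarged crop shows a drift with a slim handle and a collar at the far (−y) end of the stand, side pixel (366,362). The other two are stout knurled bolts, and the pink ones stay untouched. In the top view the plate holes are at about (301.6, 315.8, 330; 230.6). I'm moving above the drift with the fingers closing across the stand.

Call:
{"name": "arm_command", "arguments": {"steps": [[0.6,-620,-642,0,57],[0.6,-620,-642,0,57],[0.6,-620,-642,0,57],[0.6,-620,-642,0,57],[0.6,-620,-642,0,57],[0.6,-620,-642,0,57],[0.6,-620,-642,0,57],[0.6,-620,-642,0,57],[0.6,-620,-642,0,57],[0.6,-620,-642,0,57],[0.6,-620,-642,0,57],[0.6,-620,-642,0,57],[0.6,-620,-642,0,57],[0.6,-620,-642,0,57],[0.6,-620,-642,0,57],[0.6,-620,-642,0,57],[0.6,-620,-642,0,57]]}}

```text
clock: 3.08
eef_pos: [540.0, -317.1, 224.6]
eef_rot: [-3.142, -0.0, 1.763]
wrist_force: [-0.3, -0.2, -0.3]
finger_gap: 56.4
finger_force: 0.0
```

```bash
python3 - <<'E'
from h import *
c=imaging.camera("wrist");s=monitor.read_state();print(s["clock"],s["eef_pos"],s["eef_rot"])
save(c,"w1");print(c["mtx"],np.round(c["view"],3).tolist())
for t in("drift","bolt_1","stand"):
    for d in find_in(c,t): print(t,round(d["p"],2),np.round(d["rect"],1), onz(c,d["rect"][0],d["rect"][1],60,True))
E
```

```text
3.125 [ 540.07378423 -316.99034497  224.79847891] [3.14138398e+00 1.58295026e-04 1.76287370e+00]
[[371.64829954   0.         319.99727637]
 [  0.         371.64829954 238.3376615 ]
 [  0.           0.           1.        ]] [[0.982, 0.19, -0.0, -469.529], [0.183, -0.947, 0.265, -425.924], [0.05, -0.26, -0.964, 280.938], [0.0, 0.0, 0.0, 1.0]]
drift 0.67 [322.6 226.6  19.3  33.1] [ 541.8 -317.4   60. ]
bolt_1 0.7 [319.1 102.8  26.4  28.9] [ 518.1 -210.5   60. ]
bolt_1 0.63 [229.2  96.5  31.2  31.9] [ 439.5 -217.5   60. ]
bolt_1 0.61 [339.   15.9  25.3  29.8] [ 519.9 -128.8   60. ]
bolt_1 0.59 [318.4 165.3  27.3  29.7] [ 527.8 -264.2   60. ]
stand 0.56 [321.1 163.8  62.1 191.4] [ 529.8 -262.5   60. ]
```

View pics/w1.png

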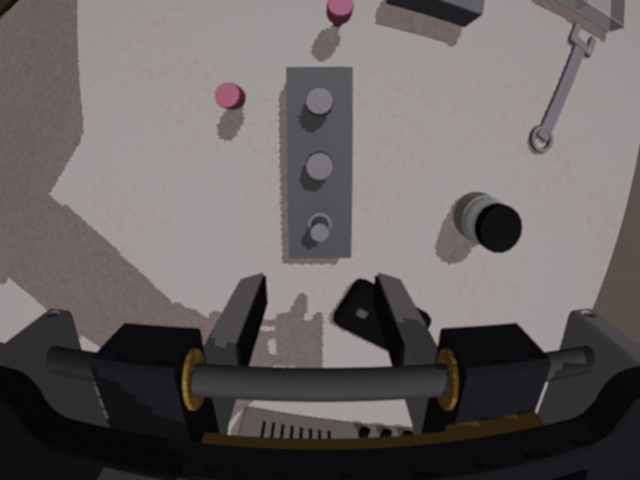

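Wrist view: the drift handle top is at (320,233) with its collar at about (319.5,222). The bolt tops are at (319,101) and (319,165). The pink ones, at (229,96) and (340,10), are outside the stand.

```bash
python3 - <<'E'
from h import *
c=imaging.camera("wrist")
print(onz(c,320,233,83,True),onz(c,319.5,222,47.5,True),onz(c,319.5,101,75,True),onz(c,319.5,165,75,True))
m=trace(c,"drift")
for d in m[:2]:
    r=d["region"].astype(np.uint8);ys,xs=np.nonzero(r);print(d["p"],d["rect"],xs.mean(),ys.mean())
m=trace(c,"stand");r=m[0]["region"].astype(np.uint8);p=np.argwhere(r)[:,::-1]
b=cv2.boxPoints(cv2.minAreaRect(p.astype(np.float32)));print([onz(c,u,v,45,True) for u,v in b])
E
```

```text
[ 539.8 -318.1   83. ] [ 539.1 -316.9   47.5] [ 518.6 -210.6   75. ] [ 528.7 -263.    75. ]
0.79 [323.9, 227.6, 17.8, 33.9] 319.5897435897436 224.9861932938856
[array([ 481.9, -179.9,   45. ]), array([ 541.1, -168.5,   45. ]), array([ 577.7, -346.2,   45. ]), array([ 514.2, -358.4,   45. ])]
```

Call:
{"name": "arm_command", "arguments": {"steps": [[0.5,0,0,60,0],[0.5,0,0,110,0],[0.5,0,0,140,0],[0.5,0,0,153,0],[0.5,0,0,153,0],[0,0,0,153,0],[0,0,0,153,0],[0,0,0,153,0],[0,0,0,153,0],[0,0,0,140,0],[0,0,0,90,0],[0,0,0,50,0],[0,0,0,50,0]], "force": 50}}

```text
clock: 5.05
eef_pos: [541.1, -318.7, 178.6]
eef_rot: [3.137, 0.004, 1.762]
wrist_force: [-0.2, 0.6, -1.5]
finger_gap: 15.0
finger_force: 50.0
```

Call:
{"name": "arm_command", "arguments": {"steps": [[0,280,123,-25,11],[0,280,123,-25,11],[0,280,123,-25,11],[0,280,123,-25,11],[0,280,123,-25,11],[0,280,123,-25,11],[0,280,123,-25,11],[0,280,123,-25,11],[0,280,123,-25,11]]}}

```text
clock: 6.18
eef_pos: [607.5, -20.8, 199.3]
eef_rot: [-3.141, 0.0, 1.568]
wrist_force: [-0.3, -0.0, -1.4]
finger_gap: 14.7
finger_force: 50.0
```

```bash
python3 - <<'E'
from h import *
c=imaging.camera("wrist");s=monitor.read_state();print(s["clock"],s["eef_pos"],s["eef_rot"],s["wrist_force"])
save(c,"w2",(200,60,240,180),3.3)
for t in("plate","axis","drift"):
    for d in trace(c,t)[:1]:
        p=np.argwhere(d["region"])[:,::-1].astype(np.float32);b=cv2.boxPoints(cv2.minAreaRect(p))
        print(t,round(d["p"],2),np.round(d["rect"]),[onz(c,u,v,74,True).tolist() for u,v in b])
E
```

```text
6.225 [607.56727996 -20.65062778 199.35747248] [-3.14142508e+00 -1.31729997e-05  1.56865693e+00] [-0.32071407  0.48724759 -1.07494417]
plate 0.97 [326. 130.  82. 164.] [[579.5, -1.8, 74.0], [580.9, 127.9, 74.0], [640.7, 127.9, 74.0], [641.4, -2.0, 74.0]]
axis 0.65 [324. 147. 118. 294.] [[558.4, -69.1, 74.0], [566.2, 170.6, 74.0], [657.0, 169.5, 74.0], [657.2, -70.9, 74.0]]
drift 0.88 [324. 294.  34.  76.] [[593.1, -37.2, 74.0], [620.5, -37.3, 74.0], [621.4, -104.6, 74.0], [591.7, -104.5, 74.0]]
```

View pics/w2.png

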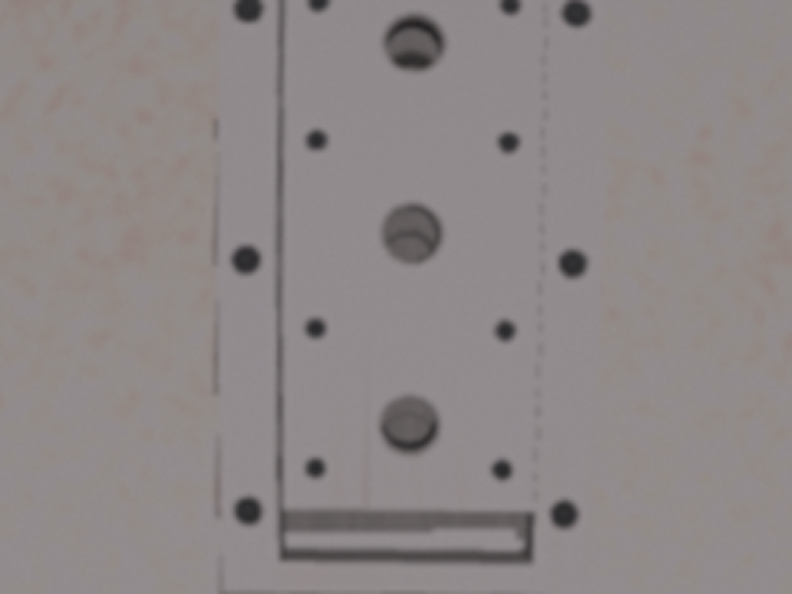

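Plate holes show in the crop at (414,42), (412,233) and (410,424), with the pocket's −y rim at row ~558 and the plate end at row ~512. The plate is therefore shifted toward +y. I'll fit the numbers and predict what each spacer hypothesis would look like.

```bash
python3 - <<'E'
from h import *
c=imaging.camera("wrist")
f=lambda x,y:(200+x/3.3,60+y/3.3)
P=lambda x,y,z:onz(c,*f(x,y),z,True)
for y in(42,233,424):print("hole",P(412+ (42-233)*-.01*(1 if y<100 else -1 if y>300 else 0),y,74))
print("plate end",P(283,512,74),P(530,512,74),"rim",P(283,558,72),P(530,560,72), "rim left top",P(282,20,72))
print("dots",[P(*q,72) for q in((248,9),(246,260),(249,511),(576,13),(572,264),(564,514))])
y0=P(410,512,74)[1];x0=P(410,512,74)[0]
g=lambda p:(proj(c,p,True)-[200,60])*3.3
for z in(74,66,58):print("end at z",z,g([x0,y0,z]))
h=P(412,233,74)
for z,dy in((74,0),(66,0),(66,-12),(58,0),(66,1),(58,-6)):print("hole rim near/far",z,dy,[g([h[0],h[1]+dy+k*6.5,z])[1].round() for k in(-1,1)])
# contrast enhanced pic
im=c["img"][60:240,290:360,::-1].astype(float);im=np.clip((im-30)*1.9,0,255).astype(np.uint8)
cv2.imwrite("pics/w3.png",cv2.resize(np.hstack([im[:100],im[80:180]]),None,fx=5.5,fy=5.5,interpolation=cv2.INTER_CUBIC))
E
```

```text
hole [611.4 108.3  74. ]
hole [610.9  63.4  74. ]
hole [610.4  18.8  74. ]
plate end [580.2  -2.1  74. ] [638.9  -2.2  74. ] rim [579.7 -13.8  72. ] [639.4 -14.5  72. ] rim left top [581.1 114.4  72. ]
dots [array([573.1, 117.4,  72. ]), array([572.4,  57.6,  72. ]), array([571.8,  -2.2,  72. ]), array([649. , 116.5,  72. ]), array([648.1,  56.6,  72. ]), array([647.4,  -3.1,  72. ])]
end at z 74 [410.19 511.83]
end at z 66 [409.86 505.23]
end at z 58 [409.53 498.96]
hole rim near/far 74 0 [np.float64(261.0), np.float64(205.0)]
hole rim near/far 66 0 [np.float64(261.0), np.float64(207.0)]
hole rim near/far 66 -12 [np.float64(311.0), np.float64(257.0)]
hole rim near/far 58 0 [np.float64(261.0), np.float64(208.0)]
hole rim near/far 66 1 [np.float64(257.0), np.float64(202.0)]
hole rim near/far 58 -6 [np.float64(285.0), np.float64(232.0)]
```

View pics/w3.png

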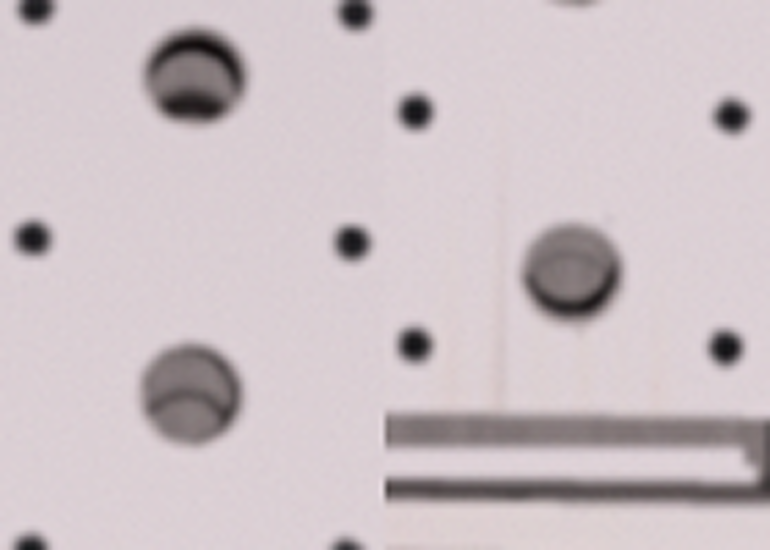

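The upper-half floor with the arc 6 mm toward −y in the middle hole, and the pocket floor visible in the −y gap, both point to plate and spacer being shifted about +6 mm. The carriage middle is at about (610.7, 57.3) and the plate hole at y=63.4. I'm entering at y≈60.3, where the tip fits all three holes, and feeling the way in.

Call:
{"name": "arm_command", "arguments": {"steps": [[0,60,3,20,0],[0,81,3,40,0],[0,81,3,50,0],[0,81,3,54,0],[0,81,3,54,0],[0,81,3,58,0],[0,81,3,62,0],[0,81,3,66,0],[0,81,3,70,0],[0,81,3,72,0],[0,81,3,72,0]]}}

```text
clock: 7.8
eef_pos: [610.7, 61.3, 127.3]
eef_rot: [-3.141, 0.0, 1.57]
wrist_force: [0.6, -1.2, -1.7]
finger_gap: 15.1
finger_force: 50.0
```

Call:
{"name": "arm_command", "arguments": {"steps": [[0,-1,0,1,0],[0,-1,0,3,0],[0,-1,0,5,0],[0,-1,0,7,0],[0,-1,0,9,0],[0,-1,0,9,0]]}}

```text
clock: 8.55
eef_pos: [610.7, 60.2, 118.2]
eef_rot: [-3.141, 0.0, 1.57]
wrist_force: [-0.8, -1.6, -0.4]
finger_gap: 15.3
finger_force: 50.0
```

The tip is below the pocket floor with no vertical force, so it has passed through all three holes. Next I drive it down while drawing toward the carriage centre.

Call:
{"name": "arm_command", "arguments": {"steps": [[0,-0.5,0,2,0],[0,-1,0,4,0],[0,-1.5,0,6,0],[0,-2,0,8,0],[0,-2.5,0,10,0],[0,-2.5,0,11,0],[0,-2.5,0,11,0]]}}

```text
clock: 9.43
eef_pos: [610.7, 57.8, 107.3]
eef_rot: [-3.141, 0.0, 1.57]
wrist_force: [0.5, 1.0, -0.7]
finger_gap: 15.2
finger_force: 50.0
```

Call:
{"name": "arm_command", "arguments": {"steps": [[0,0,0,1.5,0],[0,-0.3,0,3,0],[0,-0.3,0,4.5,0],[0,-0.3,0,6,0],[0,-0.3,0,7,0],[0,-0.3,0,7.5,0],[0,-0.3,0,7.5,0]]}}

```text
clock: 10.3
eef_pos: [610.9, 57.4, 100.5]
eef_rot: [3.141, 0.0, 1.57]
wrist_force: [-0.9, -0.9, 4.8]
finger_gap: 15.0
finger_force: 50.0
```

Call:
{"name": "arm_command", "arguments": {"steps": [[0,0,0,1,0],[0,0,0,1.5,0],[0,0,0,1.5,0]]}}

```text
clock: 10.68
eef_pos: [611.2, 57.4, 100.4]
eef_rot: [3.14, 0.0, 1.57]
wrist_force: [-6.9, -0.8, 19.1]
finger_gap: 15.2
finger_force: 50.0
```

Call:
{"name": "arm_command", "arguments": {"steps": [[0,0,0,-1.5,0],[0.4,0,0,-1.5,0],[0.4,0,0,-1.5,0],[0.4,0,0,-1.5,0],[0.4,0,0,-30,0],[0.4,0,0,-80,0],[0.4,-60,-15,-100,0],[0.4,-120,-30,-100,-4],[0.4,-180,-45,-100,-8],[0.4,-240,-61,-100,-11],[0.4,-300,-76,-90,-11],[0.4,-321,-82,-80,-11],[0.4,-321,-82,-70,-11],[0.4,-321,-82,-70,-11],[0.4,-321,-82,-70,-11]]}}

```text
clock: 12.55
eef_pos: [529.0, -262.5, 168.9]
eef_rot: [3.141, 0.0, 1.763]
wrist_force: [0.4, 1.1, 0.1]
finger_gap: 37.7
finger_force: 0.0
```

```bash
python3 - <<'E'
from h import *
c=imaging.camera("wrist");s=monitor.read_state();print(s["clock"],s["eef_pos"],s["eef_rot"],s["finger_gap"])
for t in("bolt_1","drift"):
    for d in find_in(c,t)[:4]: print(t,round(d["p"],2),np.round(d["rect"],1), onz(c,d["rect"][0],d["rect"][1],62,True))
t=imaging.camera("side")
im=cv2.resize(t["img"][190:290,265:385,::-1],(480,400),interpolation=cv2.INTER_CUBIC)
w=c["img"][0:340,160:480,::-1];o=np.zeros((400,800,3),np.uint8);o[:,:480]=im;o[:340,480:]=w;cv2.imwrite("pics/m2.png",o)
E
```

```text
12.6 [ 529.05124324 -262.58574345  169.00883828] [3.14099933e+00 4.84405561e-04 1.76340602e+00] 37.53446870240965
bolt_1 0.82 [345.8  52.   27.6  35.9] [ 519.6 -120.8   62. ]
bolt_1 0.8 [319.  243.9  30.6  37.8] [ 527.8 -262.7   62. ]
bolt_1 0.62 [213.6 160.7  34.8  34.5] [ 440.1 -215.3   62. ]
bolt_1 0.57 [320.6 172.7  34.2  36.5] [ 518.8 -210.4   62. ]
```

View pics/m2.png

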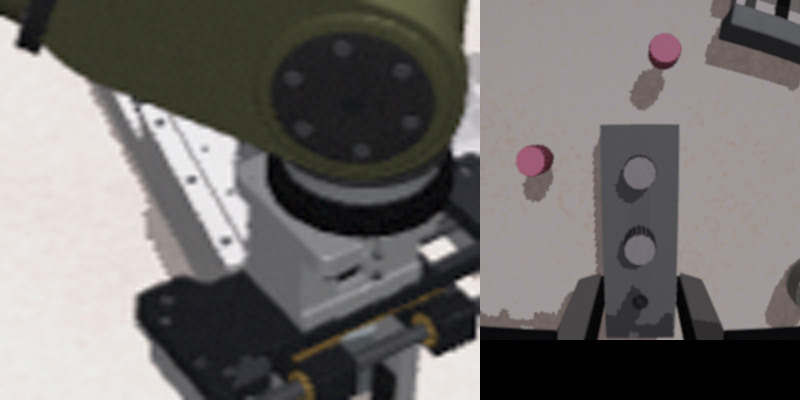

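The side view is blocked by the arm. The wrist view (right half) shows the drift's stand hole empty and the two bolts at crop (639,172) and (639,248); the pink ones are off the stand. I'm grasping the nearer bolt.

Call:
{"name": "arm_command", "arguments": {"steps": [[0.4,-0.7,0,50,0],[0.4,-0.7,0,90,0],[0.4,-0.7,0,102,0],[0.4,-0.7,0,102.5,0],[0,-0.7,0,102.5,0],[0,-0.7,0,102.5,0],[0,-0.7,0,102.5,0],[0,-0.7,0,90,0],[0,-0.7,0,50,0],[0,-0.7,0,10,0],[0,55,28,10,2],[0,110,57,10,5],[0,165,86,10,8],[0,220,114,10,11],[0,254.5,132.5,10,11],[0,254.5,132.5,10,11],[0,254.5,132.5,10,11],[0,254.5,132.5,10,11]]}}

```text
clock: 15.0
eef_pos: [610.0, 10.4, 158.7]
eef_rot: [3.142, 0.0, 1.569]
wrist_force: [-0.0, 0.7, -1.3]
finger_gap: 22.2
finger_force: 50.0
```

```bash
python3 - <<'E'
from h import *
c=imaging.camera("wrist");s=monitor.read_state();print(s["clock"],s["eef_pos"],s["eef_rot"],s["finger_gap"])
save(c,"w4",(180,40,280,210),2.85)
print("seat_left exp px",proj(c,[611.3,102.4,74],True),"seat_right",proj(c,[610.4,12.4,74],True))
E
```

```text
15.05 [610.06475751  10.44605613 158.65909117] [3.14154499e+00 7.50553945e-05 1.56851800e+00] 22.076264668354874
seat_left exp px [322.4 116.4] seat_right [321.4 250. ]
```

View pics/w4.png

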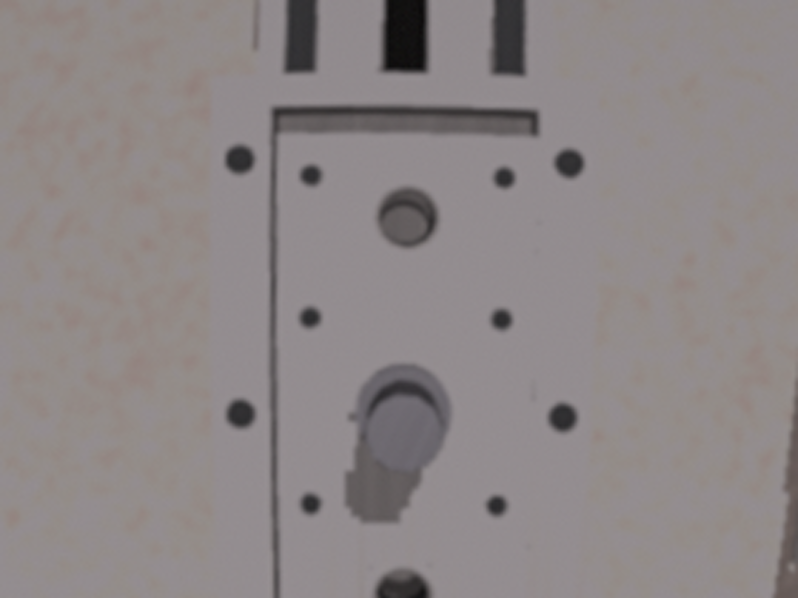

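The drift stands with its collar on the plate, at crop (402,415). The left hole is at crop (407,217), which matches the predicted position. Now inserting the bolt at the right.

Call:
{"name": "arm_command", "arguments": {"steps": [[0,1.3,0.3,20,0],[0,1.3,0.3,28,0],[0,1.3,0.3,32,0],[0,1.3,0.3,36,0],[0,1.3,0.3,40,0],[0,1.3,0.3,43,0],[0,1.3,0.3,43,0]]}}

```text
clock: 15.92
eef_pos: [610.5, 12.9, 115.3]
eef_rot: [-3.141, -0.0, 1.57]
wrist_force: [-1.1, 0.3, -0.1]
finger_gap: 22.2
finger_force: 50.0
```

Call:
{"name": "arm_command", "arguments": {"steps": [[0,-0.4,0,3,0],[0,-0.4,0,6,0],[0,-0.4,0,9,0],[0,-0.4,0,12,0],[0,-0.4,0,15,0],[0,-0.4,0,18,0],[0,-0.4,0,19.5,0],[0,-0.4,0,20.5,0],[0,-0.4,0,20.5,0]]}}

```text
clock: 17.05
eef_pos: [610.8, 12.5, 95.7]
eef_rot: [3.141, 0.0, 1.57]
wrist_force: [-1.5, -0.2, 4.9]
finger_gap: 22.1
finger_force: 50.0
```

Call:
{"name": "arm_command", "arguments": {"steps": [[0,0,0,1,0],[0,0,0,1,0],[0,0,0,-1,0],[0.4,0,0,-1,0],[0.4,0,0,-1,0],[0.4,0,0,-1,0],[0.4,0,0,-30,0],[0.4,0,0,-75,0],[0.4,-55,-23,-75,-3],[0.4,-110,-46,-75,-6],[0.4,-165,-69,-75,-11],[0.4,-215,-90,-75,-11],[0.4,-222,-92,-60,-11],[0.4,-222,-92,-60,-11],[0.4,-222,-92,-60,-11]]}}

```text
clock: 18.92
eef_pos: [518.9, -208.4, 155.0]
eef_rot: [-3.142, -0.0, 1.763]
wrist_force: [0.5, 0.3, -1.1]
finger_gap: 37.1
finger_force: 0.0
```

```bash
python3 - <<'E'
from h import *
c=imaging.camera("wrist");s=monitor.read_state();print(s["clock"],s["eef_pos"],s["eef_rot"],s["finger_gap"])
for d in find_in(c,"bolt_1")[:4]: print(round(d["p"],2),np.round(d["rect"],1), onz(c,d["rect"][0],d["rect"][1],62,True))
E
```

```text
18.975 [ 518.95926003 -208.37284784  155.19054873] [3.14134672e+00 7.31076844e-05 1.76353134e+00] 37.6941407406824
0.96 [213.1 233.4  37.4  40. ] [ 440.3 -211.5   62. ]
0.96 [348.1 122.3  33.1  31.8] [ 519.9 -117.7   62. ]
0.76 [317.2 251.7  34.9  41.8] [ 516.7 -210.5   62. ]
```

Call:
{"name": "arm_command", "arguments": {"steps": [[0.4,-1,0,50,0],[0.4,-1,0,80,0],[0.4,-1,0,88,0],[0.4,-1,0,88.5,0],[0,-1,0,88.5,0],[0,-1,0,88.5,0],[0,-1,0,88.5,0],[0,-1,0,75,0],[0,-1,0,30,0],[0,-1,0,-23,0],[0,50,26,-23,2],[0,105,55,-23,5],[0,160,83,-23,8],[0,215,112,-23,11],[0,265,138,-23,11],[0,286.6,150,-23,11],[0,286.6,150,-23,11],[0,286.6,150,-23,11]]}}

```text
clock: 21.28
eef_pos: [611.0, 99.2, 178.2]
eef_rot: [-3.141, 0.0, 1.569]
wrist_force: [-0.2, 0.5, -1.9]
finger_gap: 21.6
finger_force: 50.0
```

```bash
python3 - <<'E'
from h import *
s=monitor.read_state();print(s["clock"],s["eef_pos"],s["eef_rot"],s["finger_gap"])
E
```

```text
21.275 [611.00392882  99.21295863 178.18036779] [-3.14149908e+00  2.55094395e-04  1.56904609e+00] 21.637087413301145
```

Call:
{"name": "arm_command", "arguments": {"steps": [[0,2,0.3,20,0],[0,2,0.3,35,0],[0,2,0.3,43,0],[0,2,0.3,43,0],[0,2,0.3,43,0]]}}

```text
clock: 21.9
eef_pos: [611.7, 102.3, 135.6]
eef_rot: [3.141, -0.0, 1.57]
wrist_force: [-0.7, 0.0, -1.4]
finger_gap: 22.3
finger_force: 50.0
```

Position is good at 102.3, so I'm lowering it in.

Call:
{"name": "arm_command", "arguments": {"steps": [[0,0,-0.4,5,0],[0,0,-0.4,8,0],[0,0,-0.4,11,0],[0,0,-0.4,14,0],[0,0,-0.4,17,0],[0,0,-0.4,20,0],[0,0,-0.4,22,0],[0,0,-0.4,22,0]]}}

```text
clock: 22.9
eef_pos: [611.0, 102.4, 112.8]
eef_rot: [-3.141, 0.0, 1.57]
wrist_force: [-0.7, 0.4, -1.1]
finger_gap: 22.0
finger_force: 50.0
```

Call:
{"name": "arm_command", "arguments": {"steps": [[0,0,0,3,0],[0,0,0,6,0],[0,0,0,9,0],[0,0,0,12,0],[0,0,0,15,0],[0,0,0,17,0],[0,0,0,18.5,0],[0,0,0,19,0],[0,0,0,19,0]]}}

```text
clock: 24.02
eef_pos: [611.7, 102.5, 96.1]
eef_rot: [3.139, -0.0, 1.57]
wrist_force: [-5.5, -1.4, 16.0]
finger_gap: 22.3
finger_force: 50.0
```

Contact is at 96.1 mm, against 95.7 mm for the first bolt. I'm releasing, rising and checking with the camera.

Call:
{"name": "arm_command", "arguments": {"steps": [[0,0,0,-2,0],[0.4,0,0,-2,0],[0.4,0,0,-2,0],[0.4,0,0,-2,0],[0.4,0,0,-30,0],[0.4,0,0,-80,0],[0.4,-50,-50,-100,0],[0.4,-100,-100,-100,0],[0.4,-150,-150,-100,0],[0.4,-150,-150,-100,0],[0.4,-150,-150,-100,0]]}}

```text
clock: 25.4
eef_pos: [460.3, -48.4, 194.4]
eef_rot: [3.141, 0.0, 1.568]
wrist_force: [0.5, -0.2, -0.5]
finger_gap: 37.5
finger_force: 0.0
```

```bash
python3 - <<'E'
from h import *
c=imaging.camera("side");w=imaging.camera("wrist");s=monitor.read_state();print(s["clock"],s["eef_pos"])
im=cv2.resize(c["img"][200:300,275:375,::-1],(400,400),interpolation=cv2.INTER_CUBIC)
b=cv2.resize(w["img"][0:320,240:560,::-1],(400,400));cv2.imwrite("pics/f.png",np.hstack([im,b]))
# expected side pixel of tops if home
for n,p in(("R",[610.4,12.4,104]),("D",[611,57.4,112]),("L",[611.3,102.4,104])):print(n,(proj(c,p)-[275,200])*4,(proj(w,p,True)-[240,0])*1.25)
E
```

```text
25.5 [461.42182001 -47.23931114 194.15202468]
R [234.  122.4] [352.    213.875]
D [206.4  67.6] [362.75  138.375]
L [180.  36.] [355.25  65.75]
```

View pics/f.png

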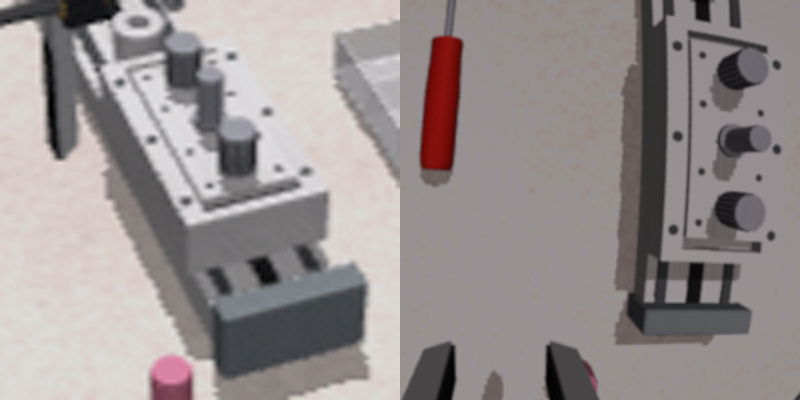

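All three stand with their shoulders on the plate. In the side crop the tops are at (238,127), (209,74) and (183,41), each a steady ~5 px (about 1 px in the original image) from the fully-home prediction. The bystanders are untouched and the gripper is clear.

```bash
python3 -c "
from h import *
print(job.sign_off())"
```

```text
the job is handed in; nothing more can be done
None
```

The drift is fully home in the middle hole and both knurled bolts are fully home in the outer holes, confirmed by contact force and the final side and wrist pictures; the job was handed in at about 25.5 s.

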